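Hang the tool-rest bracket on the slotted upright

ROBOT

A 6-joint arm with a two-finger parallel gripper is mounted at the origin on the work surface. World frame = base frame: x ahead of the robot, y to its left, z up, the work surface at z = 0. Lengths are in m, angles in rad, forces in N, time in s.
With the tool pointing down it reaches from about 0.35 to 0.975 m from the base axis. Payload 4.9 kg.
Tool frame: the origin (TCP) lies at the very end of the fingers, on their centre line; the grasp point (between the pads) lies 19 mm behind it; x points along the fingers, y is the direction in which the jaws open and shut, and the axes are right-handed (so a half turn about x gives the same grasp; the last joint's range is limited). The gripper opens to 85 mm and grips with 20 to 120 N. Pads are 22 mm wide; open, the fingers measure 114 mm over their backs; the gripper's body (76 mm by 85 mm) begins 54 mm behind the grasp point. The pads swing forward as they close: fully open they stand 13 mm farther back than shut.
Start: joints at [1.229, 0.053, 1.613, -0, 1.476, -0.119], TCP at [0.138, 0.61, 0.231] pointing down, gripper open.
Joint ranges: [-3.01, 3.01], [-1.01, 2.22], [0.06, 2.58], [-1.02, 4.17], [0.09, 2.62], [-3.14, 3.14]. Speed limits (rad/s): [2.57, 2.57, 3.14, 3.14, 3.14, 3.14].

INTERFACE

Orientations are given as a rotation vector (axis times angle).
In Python, from station import ctrl, get_image, calibration, finish_job, search_frame, cut_out, mark_of gives the robot as it stands. The module is installed in compiled form; this text tells all that it offers.
- The arm moves only by the tool arm_command, never from a script. Its argument "plan" is a list that holds one entry, the list of rows, each a list of 7 numbers: the shift along the tool's x, y, z in m, then the turn, a rotation vector about the tool's x, y, z in degrees, then the finger opening in m, from 0 to 0.0854. A call has 1 to 20 rows; each row shifts and turns the pose as measured when the row begins, along the tool's axes as they then stand; what a row does not reach is not made up. A row lasts 1/12 s, in which the tool goes at most 41.7 mm and 7.16 degrees, less where a joint would pass 70% of its speed; a pose out of reach is approached as far as the arm can. A call with a gripper value outside its range is refused whole. The fingers move at their own pace and stop on an object; "squeeze" is the grip in N (left out, the last holds). Time passes only in rows, so rows that do not move let the fingers close. It gives the time, the measured TCP pose, the force and the opening at its end, in the units of the state.
- ctrl.get_obs(): the state, without advancing time (a new reading comes with each control period).
- get_image(name): name is "scene" or "top" or "wrist"; returns the picture (400x640x3 uint8, red, green, blue); there is no depth.
- calibration(name): a dict with "fx", "fy", "cx", "cy" (pixels), "cam_to_world" (4x4, takes a point from camera to world coordinates); the wrist camera has in their place "hand_eye" (4x4, takes a point from camera to tool coordinates, whose origin is the TCP and whose axes are the tool frame's). Camera axes: x right, y down, z forward; pixel columns grow to the right and rows downward; lengths in m; the calibration is good to about 2 mm. A picture is of the moment at which its call begins: read the wrist's pose just before it. calibration takes no time and is no camera call.
- finish_job(): hands the job in, once; it reports no verdict.
Trained networks look in the newest picture that a camera, given by its name, has taken for a name from the list of things; names that differ only in an ending like _2 or _b are one class to them, and where a whole thing is asked for, a point or a joint stands for the part that bears it (a point fixed in the world has none). Each returns a list of dicts, best first, with "conf" (0 to 1); they miss things now and then, are a little off and sometimes report something else, mostly with a low value. They report only what shows in the picture. A call takes as long as a camera call. They do not tell look-alikes from the thing itself.
- search_frame(camera, thing): "at" ([x, y, z] in m, in the coordinates of the camera as it stood for that picture, good to about 4 mm: the middle of the surface that is visible of it).
- cut_out(camera, thing): "mask" (400x640 bool, what is visible of it).
- mark_of(camera, thing): "at" ([x, y, z] in m, in the coordinates of the camera as it stood for that picture, good to about 4 mm: a listed point, or the origin of a listed thing).
The state is a dict: "t": time; "q": joint angles; "dq": joint speeds; "effort": joint torques, N m; "tool_pos": TCP position; "tool_rot": TCP orientation; "contact_force": force on the tool from outside, world axes, zero at the start; "wrist_torque": the same for the moment, N m; "opening": finger opening in m.
Only numpy, scipy, OpenCV 4.12 (cv2) and the standard library are available. Lean on these libraries where they do the work, as an engineer would, in place of code of your own. Each camera call takes 0.05 s, during which the arm holds its last target. There are 200 camera calls.

TASK

Pick up the brass and wood tool-rest bracket from the bench, hook its two claws into the pair of slots of the slotted upright, and press it down until it clicks home past the brass catch and holds the red pin down by itself; then let go. Work gently: feel for the slots with light hand pressure rather than ramming the claws, and leave the other things on the bench where they are.

Things in the scene. Friction and masses are not known exactly. Their poses are not given: they have to be found in the camera images.
- bracket: Loose tool-rest bracket, 0.26 kg, standing upright on the bench on its wooden board (x -60 to +70 mm, 44 wide, 14 thick). Origin: underside of the board, below the middle of the grip; x points to the claws, z up. Brass back plate at the claw end: back face is the plane x = +80, 22 wide, z 0 to 90; its lowest 3 mm are a lip, over it a 6 mm deep recess (z 3 to 16) for the catch
- grip (a point): middle of the bracket's brass fin, where it is gripped from above: bracket frame (0, 0, 58) mm. The fin is 12 mm thick in y, runs from x -50 to +70 and z 14 to 78
- claws (a point): point at the foot of the bracket's back face, bracket frame (80, 0, 0) mm; lies in the plane of the upright's front face when the bracket is flush
- hook (a point): lower tip of the lower claw's hook, bracket frame (88, 0, 15) mm. Two alike steel claws, 50 mm apart in z, 6 wide in y, stick out 10.5 mm behind the back face: a neck 6 mm high (undersides at z 30 and 80), then a hook 5 mm thick reaching 15 mm below the neck's underside; 5.5 mm of room between hook and back face. Over about 35 N against the upright they bend: spoilt
- upright: Fixed slotted upright: dark steel channel on a wooden foot, with a vertical aluminium strip in front (36 mm wide, 4 thick, 152 tall). Origin at bench level below the middle of the strip's front face, which is the plane x = 0 and looks to -x; z up. The bracket comes on along +x, with the same yaw as the upright
- slot (a point): mark on the upright, (0, 0, 112) mm in its frame: where the lower edge of the lower of two slots would be with the strip slid right down. The strip is in fact clamped firmly 4 to 32 mm higher (slots, catch and pin together; not in the reading: feel or look). The other slot is 50 mm higher, the strip's top edge 90 mm higher. Slots are 10 mm wide, 25 high, centred on y = 0
- seat (a point): mark on the upright, (0, 0, 82) mm in its frame: where point claws would be when locked with the strip right down; truly 4 to 32 mm higher, as the strip. Claws enter when the bracket is 15 to 19 mm above its locked height; then press down. The last millimetre ends at a hard stop (claw necks on the slots' lower edges)
- catch (a joint): brass spring catch on the strip's front face under the slots, stands out 4.5 mm, slope on top; value in m pushed in, 0 = out. The bracket's lip meets it about 12 mm above the locked height, pushes it in, and it snaps out over the lip at the end, which locks. Pressing down takes about 5 to 15 N in all
- pin (a joint): red sprung pin, 10 mm across, on a foot at the strip's lower end, 19 mm before the front face; m, 0 = up, grows as the board presses it down over the last 6 mm; about 0.005 when locked and let go, 0.006 at the hard stop. Spring 3.2 to 5.3 N: it lifts the bracket again if let go before the catch snaps
- toolblock: bystander: wooden block 70 x 50 x 45 mm with short tools standing in it (up to 80 mm high), origin at the centre of its underside
- graver: bystander: graver with a turned light wood handle, lying, about 140 mm long; origin at the ferrule, on the bench
- jar: bystander: amber glass jar, 56 mm across, 75 mm tall, origin at the centre of its underside
- collar: bystander: brass collar, 40 mm across, 18 mm high, origin at the centre of its underside
- burnisher: bystander: burnisher with a turned brown handle, lying, about 130 mm long; origin at the ferrule, on the bench
- hammer: bystander: small hammer lying on the bench beyond the work; origin under its middle
- offcut: bystander: light wood offcut 90 x 40 x 22 mm, origin at the centre of its underside
Mind the look-alikes: they are no part of the job. What is shaped like the bracket but blue or orange is not meant.

How it is judged:
By the outcome, as a careful person would: the job done as asked, in the order asked, and still so for the second after the job is handed in, with the robot touching nothing.
It also fails if it takes over 64 s, if anything falls off the work surface, if the arm or the gripper's body presses on something with over 40 N, if the wrist force passes 120 N, or if a joint passes its speed limit or range.

## Working session

There is one attempt and no reset: what is moved stays moved. The work goes in short steps, Python scripts to look and compute and a tool call to move; the robot and the scene stay as the last step left them, time stands still between calls to the robot, and variables do not carry over. Pictures are saved under pics/ and viewed, about 8 in all and at most 12, crops included, and the job is handed in when it is done.

Besides the shell and the picture viewer there is one more tool, called after "Call:" as a command line: name --argument value ..., lists and objects as JSON in quotes. arm_command: Moves the arm, as the interface text tells. Its arguments: {"type":"object","properties":{"plan":{"type":"array","items":{"type":"array","items":{"type":"array","items":{"type":"number"}}}},"squeeze":{"type":"number"}},"required":["plan"]}

```bash
mkdir -p pics
cat > h.py <<'E'
import numpy as np, cv2
from scipy.spatial.transform import Rotation as R
from station import *
def T(o):
    M=np.eye(4);M[:3,:3]=R.from_rotvec(o['tool_rot']).as_matrix();M[:3,3]=o['tool_pos'];return M
def c2w(cam,o=None):
    c=calibration(cam)
    return np.array(c['cam_to_world']) if cam!='wrist' else T(o)@np.array(c['hand_eye'])
def save(n,im): cv2.imwrite('pics/'+n,im[:,:,::-1])
def proj(cam,p,o=None):
    c=calibration(cam);q=np.linalg.inv(c2w(cam,o))@np.append(p,1);return np.array([c['fx']*q[0]/q[2]+c['cx'],c['fy']*q[1]/q[2]+c['cy']])
def marks(cam,things,o=None,f=mark_of):
    M=c2w(cam,o)
    for t in things:
        for d in f(cam,t)[:4]:
            w=(M@np.append(d['at'],1))[:3]
            print(cam,t,round(d['conf'],2),w.round(4),proj(cam,w,o).round(0))
E
python3 - <<'E'
from h import *
o=ctrl.get_obs();print(o)
s=get_image('scene');save('scene.png',s);t=get_image('top');save('top.png',t)
for c in('scene','top'): marks(c,['bracket','grip','claws','upright','slot','seat'])
print(calibration('scene'),calibration('top'),calibration('wrist'))
E
```

```text
{'t': 0.0, 'q': array([ 1.22901406e+00,  5.33556793e-02,  1.61429058e+00,  1.86007300e-05,
        1.47600659e+00, -1.18987408e-01]), 'dq': array([-0.00028375, -0.0009278 ,  0.00046957,  0.00111053,  0.00033799,
        0.00191021]), 'effort': array([ 8.49857752e-04, -3.93644035e+01, -3.70194519e+01,  4.43093541e-05,
        6.60609832e-03,  3.93789108e-06]), 'tool_pos': array([0.13787428, 0.60896437, 0.2300658 ]), 'tool_rot': array([ 0.1733556 ,  1.56419757, -0.17650514]), 'contact_force': array([-0.52259308, -0.55980485,  0.31526722]), 'wrist_torque': array([-0.02057822,  0.03160979, -0.00955996]), 'opening': 0.0852538203598894}
scene bracket 0.94 [ 0.3159 -0.1807  0.0024] [236. 185.]
scene bracket 0.74 [ 0.5051 -0.2904  0.0013] [230. 248.]
scene bracket 0.6 [0.3559 0.0402 0.0013] [307. 163.]
scene grip 0.82 [ 0.5049 -0.2957  0.0594] [223. 236.]
scene grip 0.72 [ 0.3141 -0.1778  0.0566] [234. 171.]
scene grip 0.57 [0.3538 0.0389 0.0571] [305. 150.]
scene grip 0.39 [ 0.3271  0.283  -0.0053] [363. 131.]
scene claws 0.91 [ 0.4466 -0.2378 -0.0016] [238. 224.]
scene claws 0.86 [ 0.3217 
[... 1516 characters left out ...]
ray([[-0.01492017, -0.99194729,  0.12576949,  0.42983435],
       [-0.99933517,  0.01060873, -0.03488087,  0.00628056],
       [ 0.03326573, -0.1262063 , -0.9914461 ,  0.97684502],
       [ 0.        ,  0.        ,  0.        ,  1.        ]])} {'fx': 290.85981968398255, 'fy': 290.85981968398255, 'cx': 320.1636960007345, 'cy': 199.3597215452422, 'hand_eye': array([[-1.32749099e-04, -2.63911078e-01,  9.64547005e-01,
        -1.41781162e-01],
       [ 9.99999898e-01, -4.51115764e-04,  1.41979998e-05,
         3.81107463e-04],
       [ 4.31375349e-04,  9.64546909e-01,  2.63911111e-01,
        -6.71815449e-02],
       [ 0.00000000e+00,  0.00000000e+00,  0.00000000e+00,
         1.00000000e+00]])}
```

View pics/scene.png

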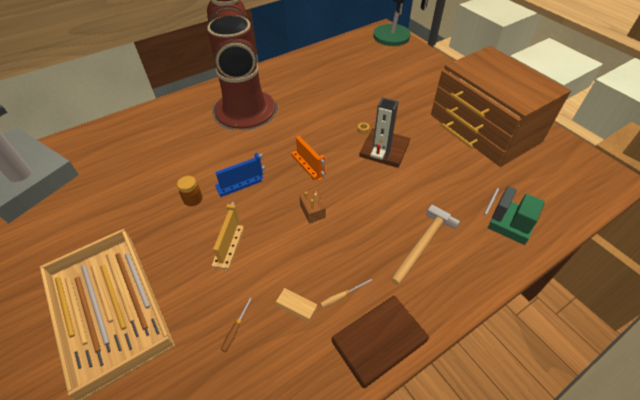

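View pics/top.png

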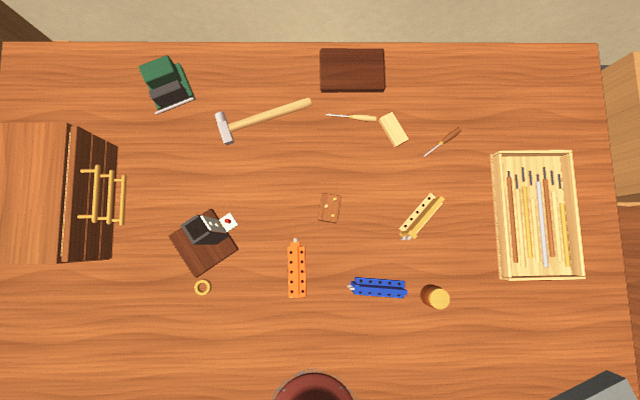

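The brass and wood bracket is at scene (230,240) / top (422,214). The blue one at top (378,287) and the orange one at top (297,270) are look-alikes. The upright is at top (205,230), with its pin at (228,221).

```bash
cat >> h.py <<'E'
def tgt(p,yaw):
    c,s=np.cos(yaw),np.sin(yaw);M=np.eye(4)
    M[:3,0]=[0,0,-1];M[:3,1]=[-s,c,0];M[:3,2]=[c,s,0];M[:3,3]=p;return M
def delta(M,o=None):
    o=o or ctrl.get_obs();D=np.linalg.inv(T(o))@M
    return D[:3,3].round(4),np.degrees(R.from_matrix(D[:3,:3]).as_rotvec()).round(2)
E
python3 - <<'E'
from h import *
o=ctrl.get_obs();M=T(o);print(M.round(3)); print('psi',np.degrees(np.arctan2(M[1,2],M[0,2])), 'atan', np.degrees(np.arctan2(.609,.1379)))
y=np.radians(132);u=np.array([np.cos(y),np.sin(y),0])
print(delta(tgt(np.array([.478,.2185,.30])-.16*u,y)))
s=get_image('scene');cv2.imwrite('pics/c1.png',cv2.resize(s[185:285,170:290,::-1],None,fx=5,fy=5,interpolation=cv2.INTER_CUBIC))
E
```

```text
[[ 0.     0.221  0.975  0.138]
 [ 0.     0.975 -0.221  0.61 ]
 [-1.     0.     0.     0.231]
 [ 0.     0.     0.     1.   ]]
psi -12.7632966743186 atan 77.24128584920079
(array([-0.0687, -0.3986,  0.5486]), array([-144.76,    0.  ,   -0.  ]))
```

View pics/c1.png

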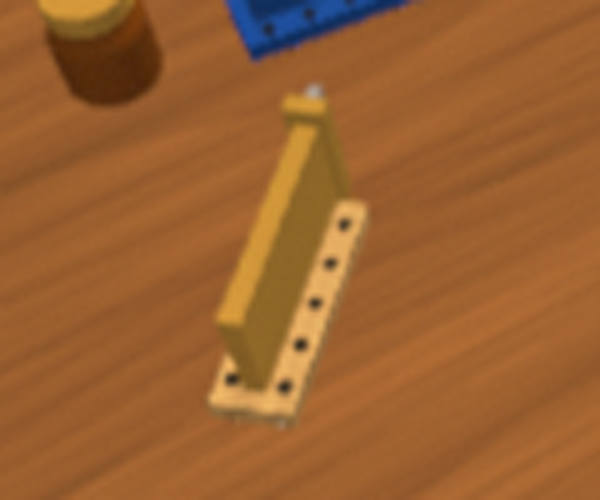

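This confirms it: brass fin, light wood board and steel claws at crop (315,92). Next I rotate so the wrist camera looks along the approach, then inspect the upright.

Call:
arm_command --plan '[[[-0.004, 0, 0, 7, 0, 0, 0.085], [-0.004, 0, 0, 7, 0, 0, 0.085], [-0.004, 0, 0, 7, 0, 0, 0.085], [-0.004, 0, 0, 7, 0, 0, 0.085], [-0.004, 0, 0, 7, 0, 0, 0.085], [-0.004, 0, 0, 7, 0, 0, 0.085], [-0.004, 0, 0, 7, 0, 0, 0.085], [-0.004, 0, 0, 7, 0, 0, 0.085], [-0.004, 0, 0, 7, 0, 0, 0.085], [-0.004, 0, 0, 7, 0, 0, 0.085], [-0.004, 0, 0, 7, 0, 0, 0.085], [-0.004, 0, 0, 7, 0, 0, 0.085], [-0.004, 0, 0, 7, 0, 0, 0.085], [-0.004, 0, 0, 7, 0, 0, 0.085], [-0.004, 0, 0, 7, 0, 0, 0.085], [-0.004, 0, 0, 7, 0, 0, 0.085], [-0.004, 0, 0, 7, 0, 0, 0.085], [-0.004, 0, 0, 7, 0, 0, 0.085], [-0.004, 0, 0, 7, 0, 0, 0.085], [-0.004, 0, 0, 7, 0, 0, 0.085]]]'

```text
t: 2.42
tool_pos: [0.1378, 0.6088, 0.3137]
tool_rot: [1.99, 0.418, -1.992]
contact_force: [-0.5, 0.5, -0.7]
opening: 0.0853
```

Run:
```python
from h import *
o=ctrl.get_obs();print(o['q'],o['tool_pos'])
y=np.radians(132);u=np.array([np.cos(y),np.sin(y),0])
G=tgt(np.array([.478,.2185,.30])-.16*u,y)
print(delta(G)); M=T(o); M2=tgt(o['tool_pos'],y); print((M2[:3,:3].T@(G[:3,3]-o['tool_pos'])))
```

```text
[ 1.22901697e+00  1.70513322e-02  1.51353032e+00 -5.57405536e-05
  1.61356086e+00  2.38347712e+00] [0.13784514 0.60882594 0.31373662]
(array([ 0.0146,  0.6466, -0.2031]), array([ 7.185e+01,  2.000e-02, -1.600e-01]))
[ 0.01373662  0.00839471 -0.67767674]
```

Call:
arm_command --plan '[[[0, 0.036, -0.0113, 0, 0, 0, 0.085], [0, 0.036, -0.0113, 0, 0, 0, 0.085], [0, 0.036, -0.0113, 0, 0, 0, 0.085], [0, 0.036, -0.0113, 0, 0, 0, 0.085], [0, 0.036, -0.0113, 0, 0, 0, 0.085], [0, 0.036, -0.0113, 0, 0, 0, 0.085], [0, 0.036, -0.0113, 0, 0, 0, 0.085], [0, 0.036, -0.0113, 0, 0, 0, 0.085], [0, 0.036, -0.0113, 0, 0, 0, 0.085], [0, 0.036, -0.0113, 0, 0, 0, 0.085], [0, 0.036, -0.0113, 0, 0, 0, 0.085], [0, 0.036, -0.0113, 0, 0, 0, 0.085], [0, 0.036, -0.0113, 0, 0, 0, 0.085], [0, 0.036, -0.0113, 0, 0, 0, 0.085], [0, 0.036, -0.0113, 0, 0, 0, 0.085], [0, 0.036, -0.0113, 0, 0, 0, 0.085], [0, 0.036, -0.0113, 0, 0, 0, 0.085], [0, 0.036, -0.0113, 0, 0, 0, 0.085]]]'

```text
t: 3.92
tool_pos: [0.6001, 0.0795, 0.3176]
tool_rot: [1.998, 0.433, -1.979]
contact_force: [0.5, 0.4, 1.0]
opening: 0.0851
```

Call:
arm_command --plan '[[[0, 0, 0, 7, 0, 0, 0.085], [0, 0, 0, 7, 0, 0, 0.085], [0, 0, 0, 7, 0, 0, 0.085], [0, 0, 0, 7, 0, 0, 0.085], [0, 0, 0, 7, 0, 0, 0.085], [0, 0, 0, 7, 0, 0, 0.085], [0, 0, 0, 7, 0, 0, 0.085], [0, 0, 0, 7, 0, 0, 0.085], [0, 0, 0, 7, 0, 0, 0.085], [0, 0, 0, 7, 0, 0, 0.085]]]'

```text
t: 4.75
tool_pos: [0.6053, 0.0695, 0.3153]
tool_rot: [-1.733, 0.755, 1.725]
contact_force: [0.8, -0.5, 0.4]
opening: 0.0851
```

Run:
```python
from h import *
y=np.radians(132);u=np.array([np.cos(y),np.sin(y),0])
G=tgt(np.array([.478,.2185,.30])-.16*u,y)
print(delta(G))
o=ctrl.get_obs();print(o['q'],o['tool_pos'])
save('w1.png',get_image('wrist'));marks('wrist',['upright','slot','seat','catch','pin'],o);marks('wrist',['upright','catch','pin'],o,search_frame)
```

```text
(array([ 0.0153, -0.0054,  0.0359]), array([ 0.5 , -0.08,  0.4 ]))
[-0.00955371 -0.02481733  1.55275273  0.00371195  1.6075615   2.39040544] [0.60525425 0.06945762 0.31529658]
wrist upright 0.67 [ 4.778e-01  2.203e-01 -1.000e-04] [317. 275.]
wrist slot 0.96 [0.4756 0.2195 0.1108] [317. 317.]
wrist seat 0.76 [0.4783 0.2189 0.0816] [316. 303.]
wrist seat 0.32 [ 0.4815  0.2177 -0.002 ] [316. 273.]
wrist seat 0.16 [ 0.4411 -0.2368  0.0137] [553.  84.]Traceback (most recent call last):
  File "<stdin>", line 6, in <module>
  File "h.py", line 15, in marks
    for d in f(cam,t)[:4]:
             ~^^^^^^^
ValueError: it knows: bracket, burnisher, claws, collar, graver, grip, hammer, hook, jar, offcut, seat, slot, toolblock, upright
```

View pics/w1.png

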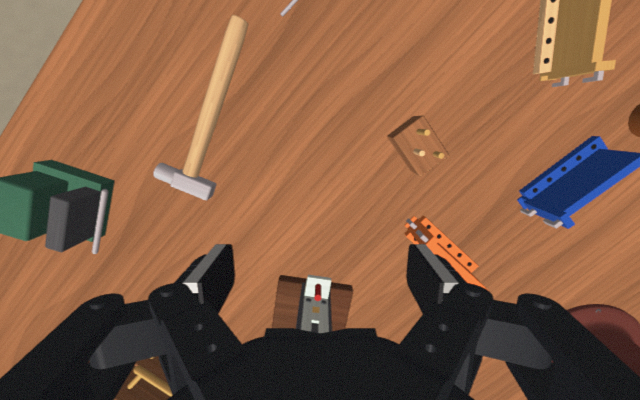

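Call:
arm_command --plan '[[[0.016, -0.0014, 0.029, 0, 0, 0, 0.085], [0.016, -0.0014, 0.029, 0, 0, 0, 0.085], [0.016, -0.0014, 0.029, 0, 0, 0, 0.085], [0.016, -0.0014, 0.025, 0, 0, 0, 0.085], [0, 0, 0, 0, -6.7, 0, 0.085], [0, 0, 0, 0, -6.7, 0, 0.085], [0, 0, 0, 0, -6.7, 0, 0.085], [0, 0, 0, 0, -6.7, 0, 0.085], [0, 0, 0, 0, -6.7, 0, 0.085], [0, 0, 0, 0, -6.7, 0, 0.085], [0, 0, 0, 0, 0, 0, 0.085]]]'

```text
t: 5.87
tool_pos: [0.5266, 0.1624, 0.2487]
tool_rot: [-0.986, 0.382, 2.178]
contact_force: [0.3, -0.7, -1.1]
opening: 0.0849
```

Run:
```python
from h import *
o=ctrl.get_obs();print(o['q'],o['tool_pos'],T(o).round(3))
s=get_image('wrist');save('w2.png',s);marks('wrist',['upright','slot','seat'],o)
m=cv2.resize(s[60:360,200:440,::-1],None,fx=2,fy=2,interpolation=cv2.INTER_CUBIC);cv2.imwrite('pics/c2.png',m)
```

```text
[-0.07063299  0.16141773  1.58672607  0.49881514  1.93359448  2.32512288] [0.52663925 0.16244314 0.24869206] [[-0.461 -0.706 -0.538  0.527]
 [ 0.481 -0.708  0.517  0.162]
 [-0.746 -0.02   0.666  0.249]
 [ 0.     0.     0.     1.   ]]
wrist slot 0.72 [0.4764 0.2211 0.1139] [317. 155.]
wrist seat 0.59 [0.4801 0.2185 0.0833] [317. 130.]
```

View pics/c2.png

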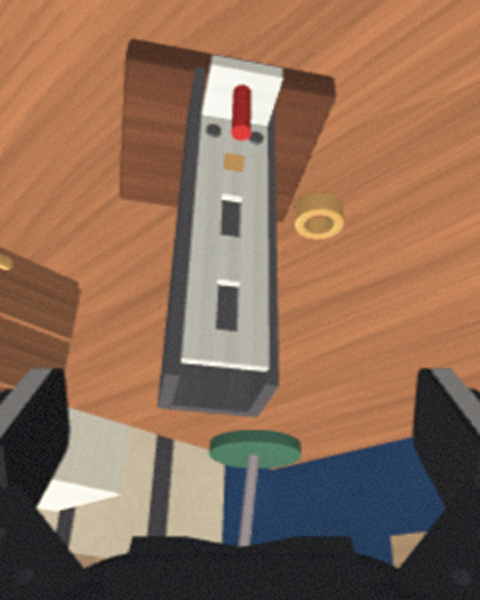

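The crop, which is upside down, shows the pin at (241,110), the catch at (234,162), the lower slot's front lower edge at row ~195, the upper slot's at row ~281 and the strip's top edge at row ~362. I fit the upright's pose and the strip height h to these points.

```bash
cat > fit.py <<'E'
from h import *
from scipy.optimize import least_squares
o=ctrl.get_obs()
# crop px -> (y,z rel h) mm on front face
F=[((221,195),(-5,112)),((242,196),(5,112)),((220,236),(-5,137)),((239,237),(5,137)),((218,281),(-5,162)),((240,283),(5,162)),((216,329),(-5,187)),((237,332),(5,187)),((181,360),(-18,202)),((269,369),(18,202))]
def P(v):
    x,y,a,h=v;c,s=np.cos(a),np.sin(a)
    return [proj('wrist',[x-s*f[0]/1e3,y+c*f[0]/1e3,f[1]/1e3+h],o) for _,f in F]
px=np.array([[a/2+200-.25,b/2+60-.25] for (a,b),_ in F])
r=least_squares(lambda v:(np.array(P(v))-px).ravel(),[.478,.219,2.3,.015])
print(r.x[:2],np.degrees(r.x[2]),r.x[3],'rms',np.sqrt((r.fun**2).mean()));print(r.fun.reshape(-1,2).round(1))
C=np.linalg.inv(r.jac.T@r.jac);print('sd per px',np.sqrt(np.diag(C)))
E
python3 fit.py
```

```text
[0.48078181 0.22057721] 125.85328268392013 0.012776392403360032 rms 0.4438545481155694
[[ 0.5 -0.2]
 [ 0.1  0.6]
 [-0.1 -0.4]
 [ 1.   0.4]
 [-0.4 -0.4]
 [-0.2 -0.2]
 [-0.8  0.6]
 [ 0.5  0.2]
 [-0.3 -0. ]
 [-0.3 -0.5]]
sd per px [0.0014622  0.00157631 0.06032046 0.0013597 ]
```

```bash
cat >> h.py <<'E'
def ray(cam,u,v,z,o=None):
    c=calibration(cam);M=c2w(cam,o);d=M[:3,:3]@[(u-c['cx'])/c['fx'],(v-c['cy'])/c['fy'],1]
    return M[:3,3]+d*(z-M[2,3])/d[2]
E
python3 - <<'E'
from h import *
import glob
s=cv2.imread('pics/w2.png')
m=cv2.resize(s[70:220,250:380],None,fx=4,fy=4,interpolation=cv2.INTER_CUBIC);cv2.imwrite('pics/c3.png',m)
E
```

```text
(no output)
```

View pics/c3.png

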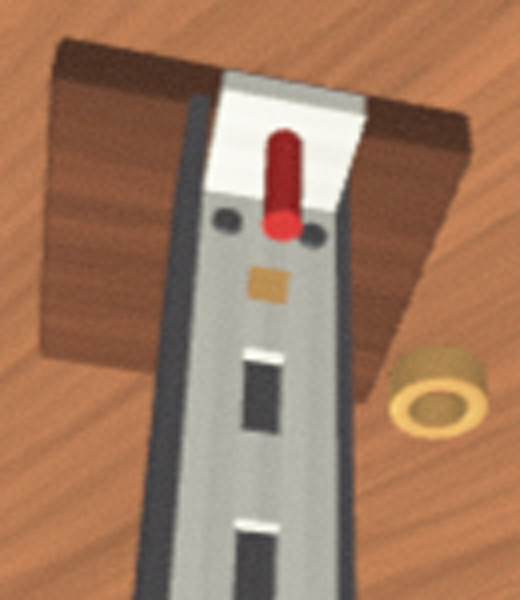

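```bash
python3 - <<'E'
import re
s=open('fit.py').read()
s=s.replace("r=least_squares","""F+=[((0,0),f) for f in [(-5,112),(5,112),(-5,137),(5,137),(-5,162),(5,162)]]
q=[(244,350),(284,356),(242,427),(280,433),(234,520),(279,526)]
px=np.vstack([px,np.array(q)/4+[250,70]-.125])
for a,b,z in [((54,77),(470,152),.02),((62,38),(467,115),0),((40,355),(150,372),.02),((54,77),(40,355),.02),((470,152),(365,400),.02)]:
    A,B=[ray('wrist',250+p[0]/4,70+p[1]/4,z,o)[:2] for p in(a,b)];d=B-A;print('edge',np.degrees(np.arctan2(d[1],d[0]))%90,np.hypot(*d)*1e3)
r=least_squares""")
open('fit.py','w').write(s)
E
python3 fit.py | grep -v '\[ *-\?[0-9].*[0-9]\]$'; python3 fit.py|grep -A1 edge|tail -1; python3 fit.py|grep rms
```

```text
edge 34.111893957271946 128.21278045777726
edge 33.80170097657424 129.24063678505746
edge 33.26400292578592 42.41832824172552
edge 33.55438103851529 126.38262242327175
edge 33.597343271028166 125.08608659546886
[0.48066352 0.22065371] 125.31393323230576 0.012683449435420548 rms 0.4270541621276819
 [-0.  -0.3]]
[0.48066352 0.22065371] 125.31393323230576 0.012683449435420548 rms 0.4270541621276819
[0.48066352 0.22065371] 125.31393323230576 0.012683449435420548 rms 0.4270541621276819
```

Call:
arm_command --plan '[[[0, 0, 0, 0, 6.8, 0, 0.085], [0, 0, 0, 0, 6.8, 0, 0.085], [0, 0, 0, 0, 6.8, 0, 0.085], [0, 0, 0, 0, 6.8, 0, 0.085], [0, 0, 0, 0, 6.8, 0, 0.085], [0, 0, 0, 0, 6.8, 0, 0.085]]]'

```text
t: 6.57
tool_pos: [0.5286, 0.1651, 0.2613]
tool_rot: [-1.797, 0.693, 1.72]
contact_force: [0.2, 0.3, 0.0]
opening: 0.0849
```

Run:
```python
from h import *
print(ctrl.get_obs()['tool_pos'],delta(tgt([.505,-.298,.25],np.radians(136.5))))
```

```text
[0.52864842 0.16507348 0.26128215] (array([ 0.006 ,  0.3478, -0.3068]), array([-0.89, -1.61,  2.25]))
```

Call:
arm_command --plan '[[[0.0004, 0.0248, -0.0219, -0.9, -1.6, 2.2, 0.085], [0.0004, 0.0248, -0.0219, 0, 0, 0, 0.085], [0.0004, 0.0248, -0.0219, 0, 0, 0, 0.085], [0.0004, 0.0248, -0.0219, 0, 0, 0, 0.085], [0.0004, 0.0248, -0.0219, 0, 0, 0, 0.085], [0.0004, 0.0248, -0.0219, 0, 0, 0, 0.085], [0.0004, 0.0248, -0.0219, 0, 0, 0, 0.085], [0.0004, 0.0248, -0.0219, 0, 0, 0, 0.085], [0.0004, 0.0248, -0.0219, 0, 0, 0, 0.085], [0.0004, 0.0248, -0.0219, 0, 0, 0, 0.085], [0.0004, 0.0248, -0.0219, 0, 0, 0, 0.085], [0.0004, 0.0248, -0.0219, 0, 0, 0, 0.085], [0.0004, 0.0248, -0.0219, 0, 0, 0, 0.085], [0.0004, 0.0248, -0.0219, 0, 0, 0, 0.085], [0, 0, 0, 0, 0, 0, 0.085]]]'

```text
t: 7.82
tool_pos: [0.5253, -0.2928, 0.2936]
tool_rot: [-1.895, 0.659, 1.747]
contact_force: [0.3, 0.1, -0.3]
opening: 0.0852
```

Run:
```python
from h import *
o=ctrl.get_obs();print(o['tool_pos'],o['q'],delta(tgt([.505,-.298,.25],np.radians(136.5))))
s=get_image('wrist');save('w3.png',s);marks('wrist',['bracket','grip','claws','hook'],o)
cv2.imwrite('pics/c4.png',cv2.resize(s[30:330,170:470,::-1],None,fx=2,fy=2,interpolation=cv2.INTER_CUBIC))
```

```text
[ 0.52532584 -0.29275637  0.29361957] [-0.64113148 -0.08257877  1.64508352  0.01928433  1.50530283  1.62085261] (array([0.0422, 0.018 , 0.0154]), array([ 3.86, -4.12,  1.46]))
wrist bracket 0.65 [ 0.3136 -0.1784 -0.0028] [352. 318.]
wrist bracket 0.63 [ 0.5007 -0.2973 -0.0007] [337. 190.]
wrist grip 0.83 [ 0.5076 -0.2964  0.0562] [335. 193.]
wrist claws 0.63 [ 0.3253 -0.1026 -0.0013] [313. 339.]
wrist claws 0.55 [ 0.4445 -0.2425  0.0013] [333. 239.]
wrist hook 0.67 [ 0.4393 -0.2377  0.0135] [332. 246.]
```

View pics/c4.png

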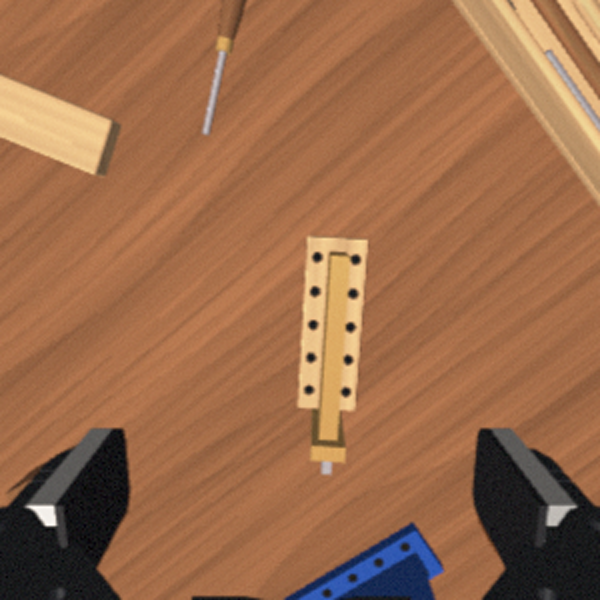

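Run:
```python
from h import *
o=ctrl.get_obs()
r=lambda a,b,z:ray('wrist',170+a/2-.25,30+b/2-.25,z,o)[:2]
a,b,c,d=r(308,237,.014),r(367,240,.014),r(299,407,.014),r(355,411,.014)
f,g=r(339,255,.078),r(329,440,.078)
ang=lambda v:np.degrees(np.arctan2(v[1],v[0]))
print('board',ang(c-a),ang(d-b),np.linalg.norm(c-a),np.linalg.norm(b-a),'fin',ang(g-f),np.linalg.norm(g-f))
y=np.radians((ang(c+d-a-b)+ang(g-f))/2);u=np.array([np.cos(y),np.sin(y)])
bc=(a+b+c+d)/4-.005*u; fc=(f+g)/2-.010*u
print(np.degrees(y),'org from board',bc,'from fin',fc)
p=(bc+fc)/2
print(delta(tgt([*p,.15],y)),delta(tgt([*p,.04],y)))
```

```text
board 137.71365053867314 137.8759900786004 0.12798333133610654 0.042425440480076855 fin 138.2762261264384 0.1202051224573987
138.03563744305913 org from board [ 0.50441383 -0.29053736] from fin [ 0.50532095 -0.29080904]
(array([0.1408, 0.0196, 0.0239]), array([ 2.59, -3.92,  1.55])) (array([0.2505, 0.0224, 0.0315]), array([ 2.59, -3.92,  1.55]))
```

Call:
arm_command --plan '[[[0.02, 0.0055, 0.005, 2.6, -3.9, 1.5, 0.085], [0.035, 0.005, 0.006, 0, 0, 0, 0.085], [0.035, 0.005, 0.006, 0, 0, 0, 0.085], [0.03, 0.005, 0.006, 0, 0, 0, 0.085], [0, 0, 0, 0, 0, 0, 0.085]]]'

```text
t: 8.48
tool_pos: [0.4997, -0.2815, 0.1741]
tool_rot: [-1.811, 0.683, 1.793]
contact_force: [-0.7, 0.5, -1.4]
opening: 0.0848
```

Run:
```python
from h import *
o=ctrl.get_obs()
print(o['tool_pos'],delta(tgt([.5048,-.2907,.039],np.radians(138))))
```

```text
[ 0.49966067 -0.28151061  0.17412355] (array([ 0.1352,  0.0036, -0.0086]), array([ 0.62, -0.57,  0.06]))
```

Call:
arm_command --plan '[[[0.01, 0.003, -0.008, 0.6, -0.6, 0, 0.085], [0.03, 0, 0, 0, 0, 0, 0.085], [0.03, 0, 0, 0, 0, 0, 0.085], [0.02, 0, 0, 0, 0, 0, 0.085], [0, 0, 0, 0, 0, 0, 0.085]]]'

```text
t: 8.9
tool_pos: [0.5096, -0.2855, 0.0899]
tool_rot: [-1.81, 0.683, 1.79]
contact_force: [-0.8, 1.4, -0.4]
opening: 0.0847
```

Run:
```python
from h import *
o=ctrl.get_obs()
print(o['tool_pos'],delta(tgt([.5048,-.2907,.039],np.radians(138))))
s=get_image('wrist');marks('wrist',['grip','claws'],o)
```

```text
[ 0.50957499 -0.28548782  0.0899263 ] (array([0.0509, 0.0072, 0.0006]), array([ 0.52, -0.58,  0.16]))
wrist grip 0.72 [ 0.5047 -0.298   0.0533] [340. 219.]
wrist claws 0.74 [ 0.4428 -0.2409 -0.0012] [333. 288.]
```

Run:
```python
from h import *
o=ctrl.get_obs();s=get_image('wrist').copy()
y=np.radians(138);u=np.array([np.cos(y),np.sin(y)]);n=np.array([-u[1],u[0]])
def ln(pts,col):
    q=[tuple(int(k) for k in proj('wrist',[*(np.array([.5048,-.2907])+a*u+b*n),z],o).round()) for a,b,z in pts]
    cv2.polylines(s,[np.array(q)],True,col,1)
ln([(-.05,-.006,.078),(.07,-.006,.078),(.07,.006,.078),(-.05,.006,.078)],(255,0,0))
ln([(-.06,-.022,.014),(.07,-.022,.014),(.07,.022,.014),(-.06,.022,.014)],(0,0,255))
cv2.imwrite('pics/c5.png',cv2.resize(s[100:350,170:470,::-1],None,fx=2,fy=2,interpolation=cv2.INTER_NEAREST))
```

```text
(no output)
```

View pics/c5.png

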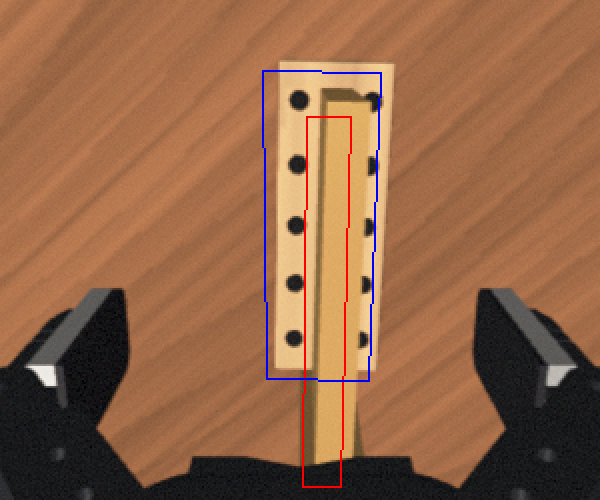

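The overlay is off by about 8 px. My earlier fits read the pose after the camera calls, while the arm was still settling. I redo both fits with the poses at picture time.

```bash
sed -i "s/^o=ctrl.get_obs()/o={'tool_pos':[.52663925,.16244314,.24869206],'tool_rot':[-.986,.382,2.178]}/" fit.py; python3 fit.py | egrep 'edge|rms'
python3 - <<'E'
from h import *
def meas(o,C,off,sc):
    r=lambda p,z:ray('wrist',off[0]+p[0]/sc-.25,off[1]+p[1]/sc-.25,z,o)[:2]
    a,b,c,d=[r(p,.014) for p in C[:4]];f,g=[r(p,.078) for p in C[4:]]
    ang=lambda v:np.degrees(np.arctan2(v[1],v[0]))
    y=np.radians(ang(c+d-a-b));u=np.array([np.cos(y),np.sin(y)])
    fm=(f+g)/2
    print('board',ang(c-a),ang(d-b),'fin',ang(g-f),'org',(a+b+c+d)/4-.005*u,'size',np.linalg.norm(c-a),np.linalg.norm(b-a),'fin mid/ far end->org',fm-.01*u,f+.05*u)
meas({'tool_pos':[.52532584,-.29275637,.29361957],'tool_rot':[-1.895,.659,1.747]},[(308,237),(367,240),(299,407),(355,411),(339,255),(329,440)],(170,30),2)
o=ctrl.get_obs();print(o['tool_pos'],o['dq'].round(4))
meas(o,[(280,61),(394,65),(275,368),(377,370),(348.5,100),(335,440)],(170,100),2)
E
```

```text
edge 33.671866665881765 126.87266780969058
edge 33.37675928938182 127.98594935112249
edge 32.65615286204627 42.04118765883398
edge 33.355598519752235 125.95860755112315
edge 33.591263366102055 125.0119773105992
[0.47928995 0.21981687] 124.57219432172106 0.008631931821563254 rms 0.4168806204958005
board 137.46603510537807 137.60527105283177 fin 138.01620596871888 org [ 0.50410401 -0.29718142] size 0.128168791114925 0.04255227796138697 fin mid/ far end->org [ 0.5048825  -0.29715923] [ 0.50537505 -0.29692577]
[ 0.51241539 -0.28836059  0.09574837] [-0.0053 -0.0044 -0.0021 -0.0008 -0.0035 -0.0006]
board 136.98346539121385 137.4325510401697 fin 137.3044968337766 org [ 0.50479428 -0.29747329] size 0.12868014644166056 0.04294139595175729 fin mid/ far end->org [ 0.50996677 -0.30210285] [ 0.50533316 -0.29768952]
```

Run:
```python
from h import *
print(delta(tgt([.505,-.2975,.039],np.radians(137.4))))
```

```text
(array([0.0567, 0.012 , 0.0006]), array([ 1.07, -1.15,  0.21]))
```

Call:
arm_command --plan '[[[0, 0.009, 0.0005, 1, -1.1, 0, 0.085], [0, 0.003, 0, 0, 0, 0, 0.085], [0.02, 0, 0, 0, 0, 0, 0.085], [0.02, 0, 0, 0, 0, 0, 0.085], [0.008, 0, 0, 0, 0, 0, 0.085], [0, 0, 0, 0, 0, 0, 0.085]]]'

```text
t: 9.6
tool_pos: [0.5096, -0.3042, 0.0594]
tool_rot: [-1.806, 0.701, 1.768]
contact_force: [0.3, 0.2, 0.6]
opening: 0.0851
```

Run:
```python
from h import *
o=ctrl.get_obs();print(o['dq'].round(3));print(delta(tgt([.505,-.2975,.039],np.radians(137.4))))
```

```text
[-0.008 -0.01  -0.012  0.     0.013 -0.   ]
(array([ 0.0203, -0.0017,  0.0083]), array([-0.1 , -1.11,  0.28]))
```

Call:
arm_command --plan '[[[0.003, -0.0017, 0.0083, 0, -1.1, 0, 0.085], [0.01, 0, 0, 0, 0, 0, 0.085], [0.005, 0, 0, 0, 0, 0, 0.085], [0, 0, 0, 0, 0, 0, 0.085], [0, 0, 0, 0, 0, 0, 0.085]]]'

```text
t: 10.02
tool_pos: [0.5056, -0.2983, 0.0432]
tool_rot: [-1.788, 0.694, 1.78]
contact_force: [-0.1, -0.2, 0.7]
opening: 0.0851
```

Run:
```python
from h import *
o=ctrl.get_obs();print(o['dq'].round(3));print(delta(tgt([.505,-.2975,.039],np.radians(137.4))))
```

```text
[ 0.001  0.004  0.003  0.001 -0.001 -0.002]
(array([ 0.0042, -0.0002,  0.001 ]), array([-0.14, -0.14,  0.3 ]))
```

Call:
arm_command --plan '[[[0.001, 0, 0.016, 0, 0, 0, 0.085], [0.003, 0, 0, 0, 0, 0, 0.085], [0, 0, 0, 0, 0, 0, 0.085]]]'

```text
t: 10.27
tool_pos: [0.4946, -0.2879, 0.04]
tool_rot: [-1.791, 0.695, 1.779]
contact_force: [-0.1, -0.1, -0.6]
opening: 0.0851
```

Call:
arm_command --plan '[[[0, 0, 0, 0, 0, 0, 0.03], [0, 0, 0, 0, 0, 0, 0.02], [0, 0, 0, 0, 0, 0, 0.0], [0, 0, 0, 0, 0, 0, 0.0], [0, 0, 0, 0, 0, 0, 0], [0, 0, 0, 0, 0, 0, 0], [0, 0, 0, 0, 0, 0, 0], [0, 0, 0, 0, 0, 0, 0]]]' --squeeze 110

```text
t: 10.93
tool_pos: [0.4969, -0.2898, 0.0417]
tool_rot: [-1.795, 0.696, 1.775]
contact_force: [-0.9, 0.4, 0.6]
opening: 0.0108
```

Run:
```python
from h import *
o=ctrl.get_obs();print(o['dq'].round(3),o['contact_force'],o['wrist_torque'],o['opening'],o['t'],o['tool_pos']);M=T(o)
print(M.round(4))
u=np.array([np.cos(np.radians(137.4)),np.sin(np.radians(137.4))]);print('x-offset',(o['tool_pos'][:2]-[.505,-.2975])@u)
```

```text
[0.001 0.002 0.    0.001 0.004 0.001] [-0.9414987   0.40067696  0.62473876] [0.00389564 0.07561058 0.02758563] 0.010801210234575705 10.9333 [ 0.49689282 -0.28984633  0.04168411]
[[ 0.0102 -0.6786 -0.7344  0.4969]
 [-0.0015 -0.7345  0.6786 -0.2898]
 [-0.9999 -0.0058 -0.0085  0.0417]
 [ 0.      0.      0.      1.    ]]
x-offset 0.011148252972836115
```

```bash
python3 - <<'E'
from h import *
o=ctrl.get_obs();M=T(o);y=np.arctan2(M[1,2],M[0,2])
def B(p,y):
    c,s=np.cos(y),np.sin(y);m=np.eye(4);m[:3,0]=[c,s,0];m[:3,1]=[-s,c,0];m[:3,3]=p;return m
u=M[:2,2]/np.linalg.norm(M[:2,2])
b=B([*(o['tool_pos'][:2]-.0111*u),0],y)
np.save('grasp.npy',np.linalg.inv(b)@M)
E
cat >> h.py <<'E'
UP=[.4793,.2198];YAW=np.radians(123.7)
def B(p,y):
    c,s=np.cos(y),np.sin(y);m=np.eye(4);m[:3,0]=[c,s,0];m[:3,1]=[-s,c,0];m[:3,3]=p;return m
def go(x,y,z,yaw=YAW):
    """delta for claws point at (x,y,z) in upright frame"""
    G=np.load('grasp.npy')
    return delta(B([*UP,0],YAW)@B([x,y,z],yaw-YAW)@B([-.08,0,0],0)@G)
def where():
    o=ctrl.get_obs();b=np.linalg.inv(B([*UP,0],YAW))@T(o)@np.linalg.inv(np.load('grasp.npy'))
    c=b@[.08,0,0,1]; f=B([0,0,0],YAW)[:3,:3].T@o['contact_force']
    print('t',o['t'].__round__(2),'claws mm',(c[:3]*1e3).round(1),'rot',R.from_matrix(b[:3,:3]).as_rotvec(degrees=True).round(2),'F',f.round(1),'M',o['wrist_torque'].round(2),'open',round(o['opening'],4),'dq',np.abs(o['dq']).max().round(3))
E
python3 -c "
from h import *
where();print(go(-.08,0,.14))"
```

```text
t 10.93 claws mm [-366.8  284.3   -0. ] rot [ 0.    0.   13.56] F [0.9 0.6 0.6] M [0.   0.08 0.03] open 0.0108 dq 0.004
(array([-0.1399, -0.3283,  0.2129]), array([13.56,  0.08,  0.12]))
```

Call:
arm_command --plan '[[[-0.01, 0, 0, 0, 0, 0, 0], [-0.02, 0, 0, 0, 0, 0, 0], [-0.03, 0, 0, 0, 0, 0, 0], [-0.03, 0, 0, 0, 0, 0, 0], [-0.03, 0, 0, 0, 0, 0, 0], [-0.025, 0, 0, 0, 0, 0, 0], [0, 0, 0, 0, 0, 0, 0]]]'

```text
t: 11.52
tool_pos: [0.491, -0.2863, 0.1877]
tool_rot: [-1.779, 0.692, 1.788]
contact_force: [0.5, -1.6, -1.3]
opening: 0.0109
```

```bash
python3 -c "
from h import *
where();print(go(-.1,0,.14)); o=ctrl.get_obs();print(o['contact_force'],o['q'])"
```

```text
t 11.52 claws mm [-360.   287.5  147. ] rot [ 0.19 -0.87 13.56] F [-1.6  0.5 -1.3] M [-0.08 -0.13 -0.  ] open 0.0109 dq 0.045
(array([ 0.0087, -0.3242,  0.1878]), array([13.56,  0.95, -0.07]))
[ 0.47528672 -1.59822877 -1.32239381] [-0.66129734 -0.04694152  1.78650554  0.00498319  1.40855865  1.65460972]
```

Call:
arm_command --plan '[[[0.0005, -0.023, 0.0134, 0, 0, 0, 0], [0.0005, -0.023, 0.0134, 0, 0, 0, 0], [0.0005, -0.023, 0.0134, 0, 0, 0, 0], [0.0005, -0.023, 0.0134, 0, 0, 0, 0], [0.0005, -0.023, 0.0134, 0, 0, 0, 0], [0.0005, -0.023, 0.0134, 0, 0, 0, 0], [0.0005, -0.023, 0.0134, 0, 0, 0, 0], [0.0005, -0.023, 0.0134, 0, 0, 0, 0], [0.0005, -0.023, 0.0134, 0, 0, 0, 0], [0.0005, -0.023, 0.0134, 0, 0, 0, 0], [0.0005, -0.023, 0.0134, 0, 0, 0, 0], [0.0005, -0.023, 0.0134, 0, 0, 0, 0], [0, -0.02, 0.012, 4, 1, 0, 0], [0, 0, 0, 4, 0, 0, 0], [0, 0, 0, 4, 0, 0, 0], [0, 0, 0, 0, 0, 0, 0]]]'

```text
t: 12.85
tool_pos: [0.5548, 0.0663, 0.1566]
tool_rot: [-1.625, 0.872, 1.657]
contact_force: [-0.6, -0.1, -3.1]
opening: 0.0105
```

```bash
python3 -c "
from h import *
where();print(go(-.06,0,.12))"
```

```text
t 12.85 claws mm [-99.9  24.3 116.3] rot [ 1.32 -1.07  0.87] F [ 0.2  0.6 -3.1] M [-0.01 -0.05 -0.02] open 0.0105 dq 0.052
(array([-0.005 , -0.0229,  0.0404]), array([ 0.87,  1.08, -1.31]))
```

Call:
arm_command --plan '[[[-0.003, -0.012, 0.01, 0.9, 1.1, -1.3, 0], [-0.002, -0.011, 0.01, 0, 0, 0, 0], [0, 0, 0, 0, 0, 0, 0], [0, 0, 0, 0, 0, 0, 0]]]'

```text
t: 13.18
tool_pos: [0.5597, 0.0965, 0.1557]
tool_rot: [-1.635, 0.873, 1.629]
contact_force: [0.8, 0.3, -2.1]
opening: 0.0106
```

```bash
python3 -c "
from h import *
where();print(go(-.04,0,.12))"
```

```text
t 13.18 claws mm [-78.1   2.2 114.3] rot [ 0.47 -0.2   0.26] F [-0.2 -0.8 -2.1] M [-0.05 -0.03  0.06] open 0.0106 dq 0.017
(array([-0.0062, -0.0017,  0.0382]), array([ 0.26,  0.21, -0.47]))
```

Call:
arm_command --plan '[[[-0.004, -0.0017, 0.018, 0.3, 0.2, -0.5, 0], [-0.002, 0, 0.015, 0, 0, 0, 0], [0, 0, 0, 0, 0, 0, 0], [0, 0, 0, 0, 0, 0, 0]]]'

```text
t: 13.52
tool_pos: [0.5414, 0.1245, 0.1599]
tool_rot: [-1.637, 0.872, 1.622]
contact_force: [-0.2, 0.2, -2.5]
opening: 0.0111
```

Run:
```python
from h import *
where();o=ctrl.get_obs();s=get_image('wrist').copy();where()
W=B([*UP,0],YAW)
def ln(M,pts,col):
    q=[proj('wrist',(M@[*p,1])[:3],o).round().astype(int) for p in pts];cv2.polylines(s,[np.array(q)],True,col,1)
h=.0086
ln(W,[(0,-.018,.202+h),(0,.018,.202+h),(.004,.018,.202+h),(.004,-.018,.202+h)],(255,0,0))
bk=T(o)@np.linalg.inv(np.load('grasp.npy'))
ln(bk,[(.08,-.011,.09),(.08,.011,.09),(.07,.011,.09),(.07,-.011,.09)],(0,0,255))
ln(bk,[(.0905,-.003,.086),(.0905,.003,.086),(.08,.003,.086),(.08,-.003,.086)],(0,255,255))
save('w6.png',s)
cv2.imwrite('pics/c6.png',cv2.resize(s[170:370,220:420,::-1],None,fx=3,fy=3,interpolation=cv2.INTER_NEAREST))
```

```text
t 13.52 claws mm [-44.8   1.4 118.2] rot [ 0.2  -0.02  0.06] F [ 0.3  0.  -2.5] M [-0.02 -0.03 -0.06] open 0.0111 dq 0.016
t 13.57 claws mm [-44.8   1.4 118.2] rot [ 0.2  -0.05  0.04] F [ 0.5  0.4 -2.9] M [-0.01 -0.    0.04] open 0.0106 dq 0.011
```

View pics/c6.png

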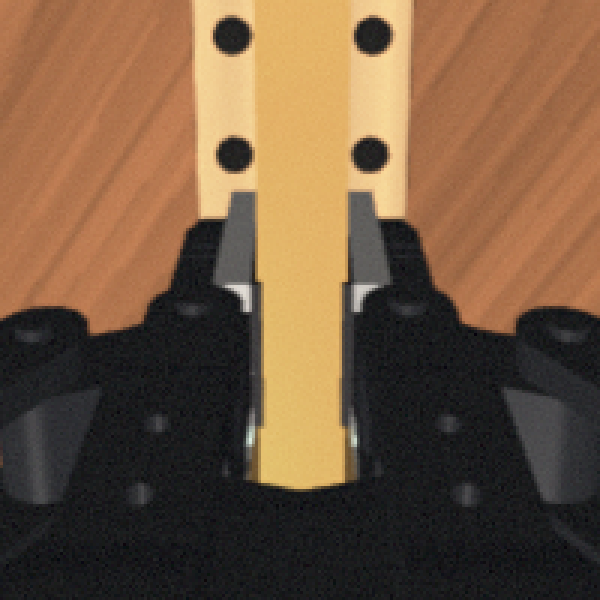

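```bash
python3 -c "
from h import *
where();print(go(-.016,0,.1085))"
```

```text
t 13.57 claws mm [-44.8   1.4 118.2] rot [ 0.2  -0.05  0.04] F [ 0.5  0.4 -2.9] M [-0.01 -0.    0.04] open 0.0106 dq 0.011
(array([ 0.0094, -0.0012,  0.0289]), array([ 0.04,  0.05, -0.2 ]))
```

Call:
arm_command --plan '[[[0.004, -0.0012, 0.01, 0, 0, -0.2, 0], [0.003, 0, 0.01, 0, 0, 0, 0], [0.001, 0, 0.006, 0, 0, 0, 0], [0, 0, 0, 0, 0, 0, 0], [0, 0, 0, 0, 0, 0, 0]]]'

```text
t: 13.98
tool_pos: [0.5267, 0.1477, 0.1501]
tool_rot: [-1.636, 0.87, 1.619]
contact_force: [-0.4, 0.1, -1.0]
opening: 0.0105
```

```bash
python3 -c "
from h import *
where();print(go(-.016,0,.1085))"
```

```text
t 13.98 claws mm [-17.4   0.6 108.4] rot [ 0.06 -0.05 -0.  ] F [ 0.3  0.3 -1. ] M [ 0.   -0.02  0.02] open 0.0105 dq 0.014
(array([-0.0001, -0.0006,  0.0014]), array([-0.  ,  0.05, -0.06]))
```

Now I feel forward in small steps.

Call:
arm_command --plan '[[[0, -0.0006, 0.002, 0, 0, 0, 0], [0, 0, 0.002, 0, 0, 0, 0], [0, 0, 0.0015, 0, 0, 0, 0], [0, 0, 0.0015, 0, 0, 0, 0]]]'

```text
t: 14.32
tool_pos: [0.5234, 0.154, 0.15]
tool_rot: [-1.636, 0.871, 1.619]
contact_force: [-0.5, 0.6, -1.9]
opening: 0.0108
```

```bash
python3 -c "
from h import *
where()"
```

```text
t 14.32 claws mm [-10.3  -0.2 108.4] rot [ 0.06 -0.02 -0.02] F [ 0.8  0.1 -1.9] M [-0.03  0.05 -0.04] open 0.0108 dq 0.034
```

Call:
arm_command --plan '[[[0, 0, 0.002, 0, 0, 0, 0], [0, 0, 0.0015, 0, 0, 0, 0], [0, 0, 0, 0, 0, 0, 0]]]'

```text
t: 14.57
tool_pos: [0.5214, 0.1573, 0.1503]
tool_rot: [-1.636, 0.871, 1.618]
contact_force: [0.5, 1.0, -2.5]
opening: 0.0108
```

```bash
python3 -c "
from h import *
where()"
```

```text
t 14.57 claws mm [ -6.5  -0.4 108.6] rot [ 0.03 -0.01 -0.03] F [ 0.5 -0.9 -2.5] M [-0.01 -0.04 -0.04] open 0.0108 dq 0.004
```

Call:
arm_command --plan '[[[0, 0.0003, 0.0015, 0, 0, 0, 0], [0, 0, 0.0015, 0, 0, 0, 0], [0, 0, 0, 0, 0, 0, 0]]]'

```text
t: 14.82
tool_pos: [0.5194, 0.1598, 0.1504]
tool_rot: [-1.636, 0.871, 1.618]
contact_force: [-0.8, -0.4, -3.0]
opening: 0.0108
```

```bash
python3 -c "
from h import *
where()"
```

```text
t 14.82 claws mm [-3.300e+00 -1.000e-01  1.087e+02] rot [ 0.02  0.   -0.04] F [ 0.1  0.9 -3. ] M [-0.04  0.08  0.  ] open 0.0108 dq 0.005
```

Call:
arm_command --plan '[[[0, 0, 0.0015, 0, 0, 0, 0], [0, 0, 0.001, 0, 0, 0, 0], [0, 0, 0, 0, 0, 0, 0]]]'

```text
t: 15.07
tool_pos: [0.5179, 0.1621, 0.1504]
tool_rot: [-1.637, 0.871, 1.618]
contact_force: [-0.3, 0.9, -2.6]
opening: 0.0107
```

```bash
python3 -c "
from h import *
where()"
```

```text
t 15.07 claws mm [-5.000e-01 -1.000e-01  1.087e+02] rot [ 0.02  0.01 -0.04] F [ 0.9 -0.3 -2.6] M [ 0.01 -0.04  0.03] open 0.0107 dq 0.001
```

Call:
arm_command --plan '[[[0, 0, 0.001, 0, 0, 0, 0], [0, 0, 0.001, 0, 0, 0, 0]]]'

```text
t: 15.23
tool_pos: [0.5177, 0.1624, 0.1506]
tool_rot: [-1.64, 0.873, 1.615]
contact_force: [3.0, -5.4, -4.0]
opening: 0.0107
```

```bash
python3 -c "
from h import *
where()"
```

```text
t 15.23 claws mm [-3.000e-01 -1.000e-01  1.086e+02] rot [ 0.01  0.25 -0.06] F [-6.2  0.5 -4. ] M [-0.73 -0.41  0.02] open 0.0107 dq 0.027
```

Call:
arm_command --plan '[[[0, 0, 0.001, 0, 0, 0, 0], [0, 0, 0.001, 0, 0, 0, 0]]]'

```text
t: 15.4
tool_pos: [0.5178, 0.1622, 0.151]
tool_rot: [-1.645, 0.876, 1.61]
contact_force: [1.9, -4.3, -3.0]
opening: 0.0105
```

```bash
python3 -c "
from h import *
where()"
```

```text
t 15.4 claws mm [ -0.8  -0.2 108.7] rot [-0.    0.55 -0.08] F [-4.6  0.8 -3. ] M [-0.63 -0.3   0.07] open 0.0105 dq 0.029
```

Contact came at x ≈ −0.3, which is flush, so both claws are in the slots. Now I move down gently.

Call:
arm_command --plan '[[[0.0015, 0, 0, 0, -0.4, 0, 0], [0.0015, 0, 0, 0, -0.2, 0, 0], [0.0015, 0, 0, 0, 0, 0, 0]]]'

```text
t: 15.65
tool_pos: [0.5179, 0.1626, 0.1467]
tool_rot: [-1.633, 0.869, 1.618]
contact_force: [1.5, -2.1, -1.5]
opening: 0.0105
```

```bash
python3 -c "
from h import *
where()"
```

```text
t 15.65 claws mm [  0.   -0.6 105.3] rot [-0.06 -0.16 -0.1 ] F [-2.6 -0.1 -1.5] M [-0.27 -0.17 -0.01] open 0.0105 dq 0.035
```

Call:
arm_command --plan '[[[0.0015, 0, 0, 0, 0, 0, 0], [0.0015, 0, 0, 0, 0, 0, 0]]]'

```text
t: 15.82
tool_pos: [0.5182, 0.1626, 0.1437]
tool_rot: [-1.634, 0.868, 1.618]
contact_force: [1.3, -2.2, 1.1]
opening: 0.0108
```

```bash
python3 -c "
from h import *
where()"
```

```text
t 15.82 claws mm [ -0.2  -0.9 102.2] rot [-0.09 -0.15 -0.1 ] F [-2.5  0.1  1.1] M [-0.23 -0.06  0.02] open 0.0108 dq 0.034
```

Call:
arm_command --plan '[[[0.0015, 0.0005, 0, 0, 0, 0, 0], [0.0015, 0, 0, 0, 0, 0, 0]]]'

```text
t: 15.98
tool_pos: [0.5191, 0.1621, 0.1421]
tool_rot: [-1.636, 0.867, 1.615]
contact_force: [0.9, -3.8, 1.7]
opening: 0.0104
```

```bash
python3 -c "
from h import *
where()"
```

```text
t 15.98 claws mm [ -1.2  -1.4 100.5] rot [-0.22 -0.02 -0.09] F [-3.7  1.3  1.7] M [-0.39  0.03  0.04] open 0.0104 dq 0.037
```

Call:
arm_command --plan '[[[0.0015, 0.0002, 0, 0, 0, 0, 0], [0.0015, 0, 0, 0, 0, 0, 0]]]'

```text
t: 16.15
tool_pos: [0.5198, 0.162, 0.1406]
tool_rot: [-1.637, 0.866, 1.613]
contact_force: [-1.4, -0.6, 4.0]
opening: 0.0107
```

```bash
python3 -c "
from h import *
where()"
```

```text
t 16.15 claws mm [-1.7 -2.  98.9] rot [-0.33  0.02 -0.09] F [0.3 1.5 4. ] M [-0.08  0.34  0.07] open 0.0107 dq 0.028
```

Call:
arm_command --plan '[[[0, 0.0012, 0.001, 0.1, 0, 0.3, 0], [0.001, 0.0008, 0.0005, 0, 0, 0, 0]]]'

```text
t: 16.32
tool_pos: [0.5189, 0.1621, 0.1405]
tool_rot: [-1.638, 0.87, 1.611]
contact_force: [2.8, -3.0, 3.3]
opening: 0.0109
```

```bash
python3 -c "
from h import *
where()"
```

```text
t 16.32 claws mm [-1.2 -1.4 98.7] rot [-0.23  0.16 -0.23] F [-4.  -0.6  3.3] M [-0.24 -0.22 -0.02] open 0.0109 dq 0.04
```

Call:
arm_command --plan '[[[0.0025, 0.0012, 0.0005, 0, 0, 0.2, 0], [0.0025, 0.0008, 0.0005, 0, 0, 0, 0]]]'

```text
t: 16.48
tool_pos: [0.5185, 0.1618, 0.1374]
tool_rot: [-1.64, 0.871, 1.608]
contact_force: [2.9, -4.2, 1.6]
opening: 0.0108
```

```bash
python3 -c "
from h import *
where()"
```

```text
t 16.48 claws mm [-1.4 -0.9 95.3] rot [-0.26  0.33 -0.25] F [-5.1 -0.1  1.6] M [-0.44 -0.34  0.03] open 0.0108 dq 0.068
```

Call:
arm_command --plan '[[[0.0025, 0.001, 0.0005, 0, 0, 0.2, 0], [0.0025, 0.0008, 0.0005, 0, 0, 0, 0]]]'

```text
t: 16.65
tool_pos: [0.5175, 0.1617, 0.1326]
tool_rot: [-1.641, 0.873, 1.608]
contact_force: [2.2, -1.8, 2.3]
opening: 0.0109
```

```bash
python3 -c "
from h import *
where()"
```

```text
t 16.65 claws mm [-0.9 -0.  90.4] rot [-0.21  0.39 -0.28] F [-2.7 -0.8  2.3] M [-0.02 -0.29 -0.09] open 0.0109 dq 0.061
```

Call:
arm_command --plan '[[[0.0015, 0, 0.0005, 0.2, -0.3, 0.2, 0], [0.0015, 0, 0.0005, 0, 0, 0, 0]]]'

```text
t: 16.82
tool_pos: [0.5173, 0.162, 0.1312]
tool_rot: [-1.634, 0.877, 1.611]
contact_force: [-0.2, -5.5, 14.5]
opening: 0.0109
```

```bash
python3 -c "
from h import *
where()"
```

```text
t 16.82 claws mm [-0.4 -0.1 89.3] rot [ 0.03  0.16 -0.44] F [-4.4  3.2 14.5] M [-0.57  0.45  0.3 ] open 0.0109 dq 0.016
```

Call:
arm_command --plan '[[[0.0015, 0, 0.0005, 0, 0, 0, 0], [0.0015, 0, 0.0005, 0, 0, 0, 0]]]'

```text
t: 16.98
tool_pos: [0.5174, 0.1621, 0.1313]
tool_rot: [-1.636, 0.878, 1.612]
contact_force: [-0.8, -5.1, 9.5]
opening: 0.0107
```

```bash
python3 -c "
from h import *
where()"
```

```text
t 16.98 claws mm [-0.4 -0.  89.4] rot [ 0.1   0.23 -0.39] F [-3.8  3.5  9.5] M [-0.4   0.3   0.22] open 0.0107 dq 0.011
```

Call:
arm_command --plan '[[[0.0022, 0, 0, 0, 0, 0, 0], [0.0022, 0, 0, 0, 0, 0, 0], [0.0022, 0, 0, 0, 0, 0, 0]]]'

```text
t: 17.23
tool_pos: [0.5177, 0.1621, 0.1311]
tool_rot: [-1.635, 0.878, 1.616]
contact_force: [-3.8, -3.9, 13.1]
opening: 0.0107
```

```bash
python3 -c "
from h import *
where()"
```

```text
t 17.23 claws mm [-0.5 -0.1 89.2] rot [ 0.22  0.14 -0.27] F [-1.1  5.3 13.1] M [-0.18  0.82  0.29] open 0.0107 dq 0.01
```

Call:
arm_command --plan '[[[-0.001, 0, 0, 0, 0, 0, 0], [-0.001, 0, 0, 0, 0, 0, 0], [-0.0015, 0, 0, 0, 0, 0, 0]]]'

```text
t: 17.48
tool_pos: [0.517, 0.162, 0.1328]
tool_rot: [-1.634, 0.879, 1.617]
contact_force: [5.5, -2.6, -5.7]
opening: 0.0105
```

```bash
python3 -c "
from h import *
where()"
```

```text
t 17.48 claws mm [-0.2  0.6 91. ] rot [ 0.29  0.09 -0.31] F [-5.3 -3.1 -5.7] M [-0.28 -1.09 -0.19] open 0.0105 dq 0.008
```

Call:
arm_command --plan '[[[-0.001, 0, 0, 0, 0, 0, 0], [-0.001, 0, 0, 0, 0, 0, 0]]]'

```text
t: 17.65
tool_pos: [0.5169, 0.1619, 0.1327]
tool_rot: [-1.633, 0.88, 1.616]
contact_force: [4.7, -1.9, -1.7]
opening: 0.0108
```

```bash
python3 -c "
from h import *
where()"
```

```text
t 17.65 claws mm [-0.2  0.6 90.9] rot [ 0.28  0.09 -0.36] F [-4.2 -2.9 -1.7] M [-0.2  -0.83 -0.15] open 0.0108 dq 0.006
```

Call:
arm_command --plan '[[[0, 0, 0, 0, 0, 0, 0.03], [0, 0, 0, 0, 0, 0, 0.05], [0, 0, 0, 0, 0, 0, 0.05], [0, 0, 0, 0, 0, 0, 0.05], [0, 0, 0, 0, 0, 0, 0.05]]]'

```text
t: 18.07
tool_pos: [0.5117, 0.1633, 0.1283]
tool_rot: [-1.623, 0.884, 1.63]
contact_force: [-1.0, 0.3, 0.7]
opening: 0.0499
```

Call:
arm_command --plan '[[[-0.015, 0, 0, 0, 0, 0, 0.05], [-0.03, 0, 0, 0, 0, 0, 0.05], [-0.03, 0, -0.005, 0, 0, 0, 0.05], [-0.03, 0, -0.02, 0, 0, 0, 0.08], [-0.015, 0, -0.03, 0, 0, 0, 0.08], [0, 0, -0.03, 0, 0, 0, 0.08], [0, 0, -0.03, 0, 0, 0, 0.08], [0, 0, 0, 0, 0, 0, 0.08], [0, 0, 0, 0, 0, 0, 0.08], [0, 0, 0, 0, 0, 0, 0.08]]]'

```text
t: 18.9
tool_pos: [0.5747, 0.0661, 0.2507]
tool_rot: [-1.62, 0.885, 1.642]
contact_force: [-0.1, 0.4, -0.1]
opening: 0.0795
```

Run:
```python
from h import *
where();o=ctrl.get_obs();s=get_image('wrist').copy();w=s.copy();t=get_image('scene')
marks('wrist',['grip','claws','bracket'],o);marks('scene',['grip','claws','bracket'])
bk=B([*UP,0],YAW)@B([-.08,0,.0902],0)
for z,f in((.014,[(-.06,-.022),(.07,-.022),(.07,.022),(-.06,.022)]),(.078,[(-.05,-.006),(.07,-.006),(.07,.006),(-.05,.006)])):
    q=[proj('wrist',(bk@[a,b,z,1])[:3],o).round().astype(int) for a,b in f];cv2.polylines(w,[np.array(q)],True,(255,0,0),1)
a=cv2.resize(w[100:350,220:420],None,fx=2,fy=2);b=cv2.resize(t[60:185,310:460],None,fx=2.67,fy=4,interpolation=cv2.INTER_CUBIC)
save('c7.png',np.hstack([a,b[:500]]))
```

```text
t 18.9 claws mm [-111.4    6.8  209.9] rot [ 1.31 -0.74 -0.02] F [ 0.4 -0.1 -0.1] M [-0.02  0.   -0.02] open 0.0795 dq 0.013
wrist grip 0.89 [0.355  0.0399 0.0596] [473. 255.]
wrist grip 0.73 [ 0.3159 -0.1791  0.0566] [626. 124.]
wrist grip 0.72 [0.5249 0.1494 0.1466] [314. 294.]
wrist claws 0.92 [0.4344 0.0453 0.0029] [408. 212.]
wrist claws 0.9 [ 3.260e-01 -1.023e-01 -1.000e-04] [535. 167.]
wrist claws 0.88 [0.4773 0.2214 0.0909] [314. 329.]
wrist bracket 0.94 [0.354  0.0364 0.0009] [454. 235.]
wrist bracket 0.92 [0.5219 0.1544 0.0875] [314. 269.]
wrist bracket 0.72 [ 0.3136 -0.1784 -0.003 ] [581. 124.]
scene grip 0.8 [ 0.3129 -0.1736  0.0579] [235. 170.]
scene grip 0.8 [0.3535 0.0407 0.0585] [306. 149.]
scene grip 0.65 [0.5225 0.1535 0.1492] [373. 145.]
scene claws 0.93 [ 0.3219 -0.0982 -0.0005] [262. 175.]
scene claws 0.9 [0.4777 0.2215 0.0903] [380. 142.]
scene claws 0.58 [ 0.4346  0.0472 -0.0064] [323. 180.]
scene bracket 0.9 [0.5211 0.1551 0.0908] [371. 160.]
scene bracket 0.71 [ 0.314  -0.1779  0.0016] [237. 184.]
scene bracket 0.63 [0.3529 0.0385 0.0012] [306. 163.]
```

View pics/c7.png

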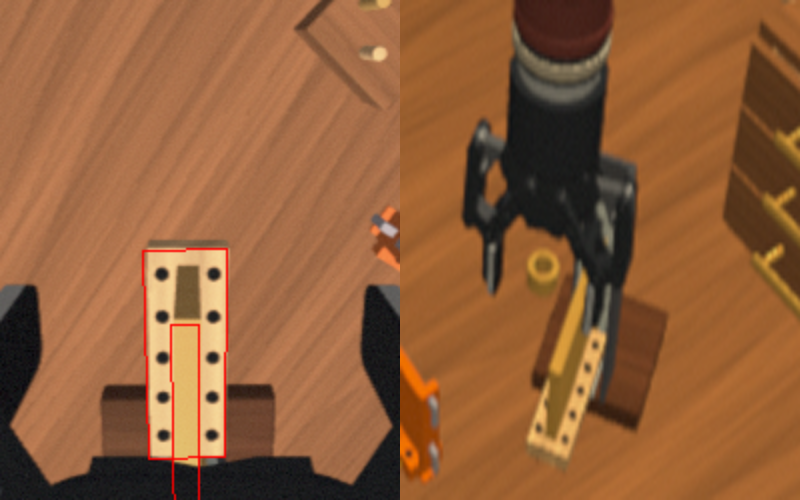

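The bracket stays in place after release, matching the lock-height overlay. One tilted, contact-free look will tell locked from merely resting higher.

Call:
arm_command --plan '[[[0, 0, 0, 0, -6.7, 0, 0.08], [0, 0, 0, 0, -6.7, 0, 0.08], [0, 0, 0, 0, -6.7, 0, 0.08], [0, 0, 0, 0, -6.7, 0, 0.08], [0, 0, 0, 0, -6.7, 0, 0.08], [0, 0, 0, 0, -6.7, 0, 0.08], [0, 0, 0, 0, 0, 0, 0.08], [0, 0, 0, 0, 0, 0, 0.08], [0, 0, 0, 0, 0, 0, 0.08]]]'

```text
t: 20.05
tool_pos: [0.5745, 0.0702, 0.2534]
tool_rot: [-0.893, 0.487, 2.021]
contact_force: [0.9, 0.2, -0.6]
opening: 0.0801
```

Run:
```python
from h import *
o=ctrl.get_obs();s=get_image('wrist').copy();print(o['tool_pos'],o['t'])
save('w8.png',s);np.savez('o8.npz',tool_pos=o['tool_pos'],tool_rot=o['tool_rot'])
W=B([*UP,0],YAW);h=.0086
def pr(M,p): return proj('wrist',(M@[*p,1])[:3],o)
print('strip top',pr(W,(0,0,.202+h)),pr(W,(0,-.018,.202+h)),pr(W,(0,.018,.202+h)))
bs=[]
for z in(.0906,.0956): 
    M=W@B([-.08,0,z],0);print(z,'plate top back',pr(M,(.08,0,.09)),'board rear top edge',pr(M,(-.06,-.022,.014)),pr(M,(-.06,.022,.014)),'fin rear top',pr(M,(-.05,0,.078)))
c=pr(W,(0,0,.16)).astype(int);y0,x0=max(c[1]-75,0),c[0]-75;print(x0,y0)
cv2.imwrite('pics/c8.png',cv2.resize(s[y0:y0+150,x0:x0+150,::-1],None,fx=4,fy=4,interpolation=cv2.INTER_CUBIC))
```

```text
[0.57452252 0.07021205 0.25336627] 20.05
strip top [315.25382944 276.54879643] [299.22059559 276.68734914] [331.26420773 276.41044123]
0.0906 plate top back [315.19613152 251.4814294 ] board rear top edge [289.97042417 114.09598496] [338.08773657 114.02824156] fin rear top [314.17466548 176.67283882]
0.0956 plate top back [315.20536711 255.49391173] board rear top edge [289.72396419 117.87944456] [338.33364924 117.80283051] fin rear top [314.1763108  181.57812744]
240 160
```

View pics/c8.png

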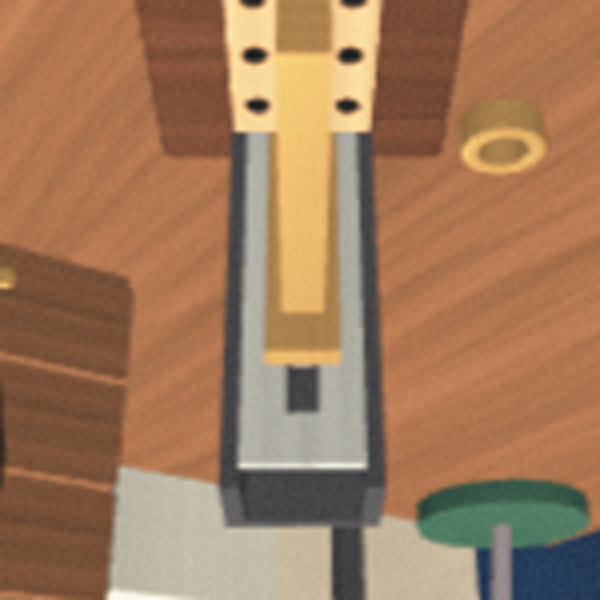

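```bash
python3 -c "
from h import *
print(finish_job())"
```

```text
the job is handed in; nothing more can be done
None
```

I hooked the brass and wood bracket into both slots, pressed it down to the hard stop and let go. It stayed at the locked height, and I handed the job in at about 20 s.

**Insertion:** The claws entered the slots without touching. The back face came up flush at about 6 N. I felt the catch about 12 mm above the locked height, and pressing down peaked at about 15 N on the force readings.

**Lock check:** Pulling up by hand, the bracket rose about 1.8 mm and then went no further. After release, a tilted wrist picture showed the top of its plate 25.25 px from the strip's top edge. About 25.1 px is expected if locked, and about 21 px if it sat 5 mm higher.

**Not directly confirmed:** The red pin was hidden under the board, so I judge it held down from the bracket's height alone. The catch itself was out of sight too.

**Disagreements:**
- My first bracket and upright fits used arm positions read after the pictures, and an overlay showed the bracket about 7 mm off. I redid both before gripping.
- In the last picture the rear end of the bracket looks about 3–4 mm low, roughly 1.5°. I put this down to play in the claws.

The arm was clear of everything at the end. Nothing else on the bench was touched as far as the pictures and forces showed, though I made no final check of the other things' positions.

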